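Open the oil filler of the slip stirrer's gear case

ROBOT

A 7-joint arm with a two-finger parallel gripper is mounted at the origin on a cart in front of the work surface, level with it; the furniture and walls round the work are solid. World frame = base frame: x ahead of the robot, y to its left, z up, the work surface at z = 0. Lengths are in m, angles in rad, forces in N, time in s.
With the tool pointing down it reaches from about 0.4 to 0.875 m from the base axis. Payload 19.3 kg.
Tool frame: the origin (TCP) lies at the very end of the fingers, on their centre line; the grasp point (between the pads) lies 19 mm behind it; z points along the fingers, x is the direction in which the jaws open and shut, and the axes are right-handed (so a half turn about z gives the same grasp; the last joint's range is limited). The gripper opens to 85 mm and grips with 20 to 120 N. Pads are 22 mm wide; open, the fingers measure 114 mm over their backs; the gripper's body (76 mm by 85 mm) begins 54 mm behind the grasp point. The pads swing forward as they close: fully open they stand 13 mm farther back than shut.
Start: joints at [1.253, 0.521, -0.036, 1.599, 0.021, 1.021, -0.113], TCP at [0.153, -0.606, 0.231] pointing down, gripper open.
Joint ranges: [-2.91, 2.91], [-0.3, 2.13], [-1.5, 1.42], [0.17, 2.43], [-1.26, 4.41], [0.16, 1.93], [-2.52, 2.52]. Speed limits (rad/s): [1.89, 1.89, 2.39, 2.39, 3.01, 3.01, 3.01].

INTERFACE

Orientations are given as [roll, pitch, yaw] about the fixed x, y, z axes, in that order (R = Rz(yaw) Ry(pitch) Rx(roll)).
In Python, from workcell import observe, eyes, job_done gives the robot as it stands. The module is installed in compiled form; this text tells all that it offers.
- The arm moves only by the shell command python3 -m pendant 'ROWS' [FORCE]. ROWS is JSON, a list of rows, each an object of numbers: "dx", "dy", "dz": the shift along the tool's x, y, z in mm; "ax", "ay", "az": the turn, a rotation vector about the tool's x, y, z in degrees; "claw": the finger opening in mm, from 0 to 85.4. A call has 1 to 10 rows; each row is the pose to reach, as a shift and turn from the pose commanded when the call began, along the tool's axes at that moment; what a row does not reach only later rows make up. A row lasts 1/12 s, in which the tool goes at most 41.7 mm and 7.16 degrees, less where a joint would pass 70% of its speed; a pose out of reach is approached as far as the arm can. A call with a gripper value outside its range is refused whole. The fingers move at their own pace and stop on an object; FORCE is the grip in N (left out, the last holds). Time passes only in rows, so rows that repeat a pose let the fingers close. It gives the time, the measured TCP pose, the force and the opening at its end, in the units of the state.
- observe(): the state, without advancing time (a new reading comes with each control period).
- eyes.grab_frame(name): name is "scene" or "top" or "wrist"; returns a dict with "image" (400x640x3 uint8, blue, green, red), "fovy" (degrees; the focal length in pixels is half the picture's height over the tangent of half this angle, whatever the lens; pixels are square), "cx", "cy" (the principal point, pixels), "dist" ([k1, k2, p1, p2, k3] as OpenCV has them; the pictures are not rectified), "view" (4x4, takes a point from world to camera coordinates). Camera axes: x right, y up, looking along -z (the intrinsics and any distortion apply to the point x, -y, -z); pixel columns grow to the right and rows downward; lengths in m; the calibration is good to about 2 mm. A picture is of the moment at which its call begins. There is no depth.
- job_done(): hands the job in, once; it reports no verdict.
The state is a dict: "clock": time; "qpos": joint angles; "qd": joint speeds; "joint_efforts": joint torques, N m; "position": TCP position; "tool_rot": TCP orientation; "force": force on the tool from outside, world axes, zero at the start; "moment": the same for the moment, N m; "grip_width": finger opening in m.
Only numpy, scipy, OpenCV 4.12 (cv2) and the standard library are available. Lean on these libraries where they do the work, as an engineer would, in place of code of your own. Each camera call takes 0.05 s, during which the arm holds its last target.

TASK

Open the oil filler on the grey gear case so that it can be topped up: unscrew the round black cap (anticlockwise seen from above, regrasping as often as needed) without forcing the thread, and lift it off only once it has come free. Then set it down gently in the shallow steel tray, standing upright with its open, threaded side down, and leave the other things on the bench where they are.

Things in the scene. Friction and masses are not known exactly. Their poses are not given: they have to be found in the camera images.
- cap: round black screw cap with fine ribs, 52 mm across, 37 mm tall, 0.12 kg (varies by 30 %), open below, screwed home on the filler neck at the start. Origin at the centre of its underside, z up through its top. Grasp its side at any yaw. Right-hand thread: turned anticlockwise from above it climbs 2.55 mm per rad (16 mm a turn), raise the hand with it; it stays where it is let go
- cap_top (a point): centre of the cap's top, 37 mm above its underside. The thread has about 2.5 mm of axial and 1.5 mm of sideways play and turns easily. Depending on how far it was screwed in, the cap comes free after about 4.7 to 5.7 rad in all, 11 to 17 mm up; until then a gentle pull meets the thread after the play
- filler_seat (a point): centre of the seat on which the cap's underside rests when screwed home, on the axis of the upright filler neck; 95 mm above the bench. The neck stands 23.5 mm above it. The free cap clears the neck once its underside is 25 mm above this point
- gear_case: grey cast gear case fixed to the bench, foot flange 150 x 136 mm, top cover 80 mm above the bench, with a dark motor (top 77 mm above the bench) reaching 156 mm from the origin along +x. A round boss 56 mm across rises from 80 to 95 mm under the cap. Origin at bench level under the filler neck, z up
- tray: shallow open steel tray fixed to the bench, 170 x 170 mm, 20 mm high, walls 3 mm, floor 3 mm thick. Origin at the centre of its underside, sides along its x and y, z up
- canister_a: small black-lidded canister, 36 mm across, 51 mm tall, a bystander; origin at the centre of its underside
- canister_b: small black-lidded canister, 37 mm across, 52 mm tall, a bystander; origin at the centre of its underside
- canister_c: small black-lidded canister, 36 mm across, 56 mm tall, a bystander that stands just behind the tray; origin at the centre of its underside
- spice_jar: small clear jar, 45 mm across, 80 mm tall, a bystander; origin at the centre of its underside
- loop_tool: wooden loop tool, 184 mm long, 12 mm high, lying on the bench to the left, a bystander; origin at the centre of its underside
- clay_lump: dark lump of clay, 78 x 96 x 53 mm, to the left, a bystander; origin at the centre of its underside
- meas_cup: measuring cup, 84 mm across, 98 mm tall, at the back on the right, a bystander; origin at the centre of its underside
There are look-alikes about, which are no part of the job. Leave any red look-alike of the cap alone.

How it is judged:
On the way, in this order (a step that is already met when the one before it is completed fails the run):
1. the cap has climbed more than 6 mm up the neck by being unscrewed, still on it (z of cap in the frame of filler_seat between 0.006 and 0.022 m and horizontal distance between cap and filler_seat below 0.006 m), for 0.2 s.
2. the cap is lifted clear of the neck (z of cap in the frame of filler_seat above 0.028 m), for 0.1 s.
At the end, for the whole second after the job is handed in: the cap stands upright (within 0.1 rad, open side down) and at rest on the floor of the tray, inside its walls, let go (z of cap in the frame of tray between 0 and 0.006 m and x of cap in the frame of tray between -0.062 and 0.062 m and y of cap in the frame of tray between -0.062 and 0.062 m and angle between cap's own z axis and vertical below 0.1 rad and linear speed of cap below 0.02 m/s); the robot touches nothing.
It fails at once if the thread is forced: more than 100 N between the cap and the gear case (contact force between cap and gear_case above 100 N).
It fails at once if the cap is dropped or thrown into the tray: within 12 mm of the tray floor it moves faster than 0.6 m/s (z of cap in the frame of tray below 0.015 m and horizontal distance between cap and tray below 0.1 m and linear speed of cap above 0.6 m/s).
It fails at once if another thing on the bench is moved by more than 30 mm or knocked over (distance of any of canister_a, canister_b, canister_c, spice_jar, loop_tool, clay_lump, meas_cup from where it was at the start of the episode above 0.03 m or angle between any of canister_a, canister_b, canister_c, spice_jar, meas_cup's own z axis and vertical above 0.6 rad).
It also fails if it takes over 72 s, if anything falls off the work surface, if the arm or the gripper's body presses on something with over 40 N, if the wrist force passes 120 N, or if a joint passes its speed limit or range.

## Working session

There is one attempt and no reset: what is moved stays moved. The work goes in short steps, Python scripts to look and compute and a shell command to move; the robot and the scene stay as the last step left them, time stands still between calls to the robot, and variables do not carry over. Pictures are saved under pics/ and viewed, and the job is handed in when it is done.

```bash
mkdir -p pics
cat > h.py <<'E'
import cv2,numpy as np,json
from workcell import observe,eyes
def grab(n,tag):
    f=eyes.grab_frame(n); cv2.imwrite(f'pics/{tag}.png',f['image'])
    np.save(f'pics/{tag}.npy',{k:f[k] for k in f},allow_pickle=True); return f
def load(tag): return np.load(f'pics/{tag}.npy',allow_pickle=True).item()
def K(f):
    h=f['image'].shape[0]; fl=h/2/np.tan(np.radians(f['fovy'])/2)
    return np.array([[fl,0,f['cx']],[0,fl,f['cy']],[0,0,1.]])
def ray(f,uv):
    p=cv2.undistortPoints(np.array([[uv]],float),K(f),np.array(f['dist'],float))[0,0]
    V=np.array(f['view']); R=V[:3,:3]; o=-R.T@V[:3,3]
    d=R.T@np.array([p[0],-p[1],-1]); return o,d/np.linalg.norm(d)
def onz(f,uv,z):
    o,d=ray(f,uv); return o+d*(z-o[2])/d[2]
def tri(l):
    A=np.zeros((3,3));b=np.zeros(3)
    for f,uv in l:
        o,d=ray(f,uv); P=np.eye(3)-np.outer(d,d); A+=P;b+=P@o
    x=np.linalg.solve(A,b); return x,[float(np.linalg.norm((np.eye(3)-np.outer(d,d))@(x-o))) for o,d in [ray(*q) for q in l]]
def proj(f,X):
    V=np.array(f['view']); c=V[:3,:3]@np.array(X)+V[:3,3]; c=np.array([[c[0],-c[1],-c[2]]])
    return cv2.projectPoints(c,np.zeros(3),np.zeros(3),K(f),np.array(f['dist'],float))[0][0,0]
def crop(tag,x0,y0,x1,y1,s,out):
    im=cv2.imread(f'pics/{tag}.png')[y0:y1,x0:x1]; cv2.imwrite(f'pics/{out}.png',cv2.resize(im,None,fx=s,fy=s,interpolation=cv2.INTER_CUBIC))
E
python3 - <<'E'
from h import *
for n in('scene','top','wrist'): 
    f=grab(n,n+'0'); V=np.array(f['view']); print(n,f['fovy'],f['dist'],(-V[:3,:3].T@V[:3,3]).round(3))
s=observe(); print(s)
E
```

```text
scene 51.948208617764095 [-0.06888971  0.          0.          0.          0.        ] [-0.15  -0.452  0.575]
top 54.89689697551044 [-0.01442  0.       0.       0.       0.     ] [0.34  0.095 1.229]
wrist 60.7030121977063 [-0.03657366  0.          0.          0.          0.        ] [ 0.227 -0.587  0.374]
{'clock': 0.15, 'qpos': array([ 1.25276986,  0.52185365, -0.03629542,  1.59988245,  0.02121671,
        1.02111708, -0.1127797 ]), 'qd': array([-1.00919533e-03, -1.35298818e-04,  5.39120741e-04, -1.20343693e-03,
       -4.92323584e-05,  3.02764869e-04, -7.16075472e-04]), 'joint_efforts': array([ 1.59622585e-03, -9.27393365e+01,  1.98031493e+00, -3.70056725e+01,
        1.79876114e-02,  6.36046883e-03,  6.65035054e-05]), 'position': array([ 0.15319404, -0.60566395,  0.230871  ]), 'tool_rot': array([ 3.14150268e+00,  8.70812610e-04, -1.32298084e+00]), 'force': array([ 0.84351825, -1.18317089, -0.54056925]), 'moment': array([-0.00661066,  0.02595462,  0.00623463]), 'grip_width': 0.08536654707577214}
```

View pics/scene0.png

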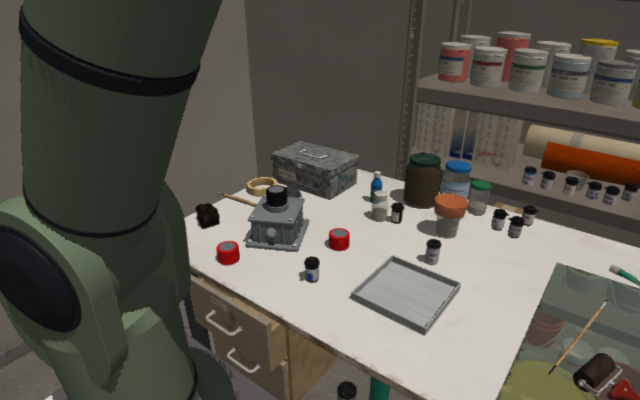

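View pics/top0.png

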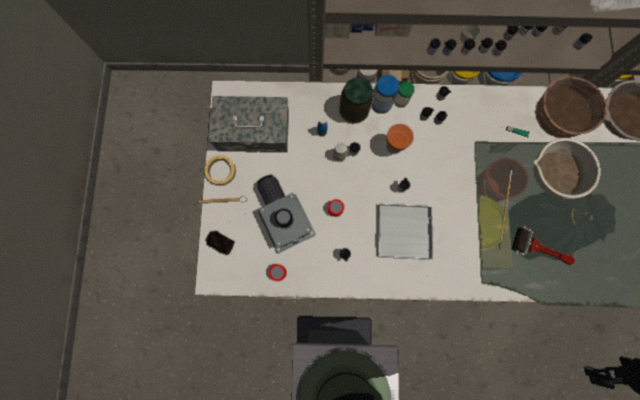

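View pics/wrist0.png

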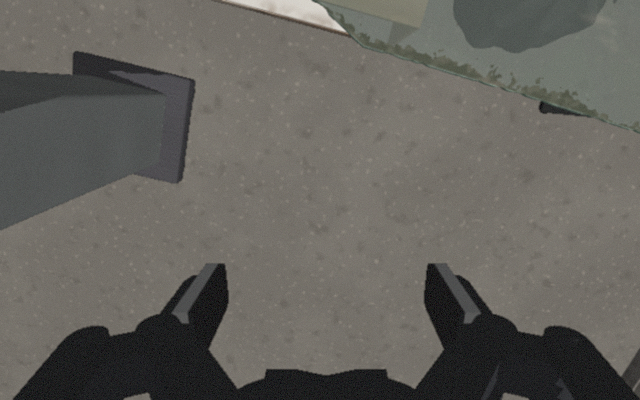

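The scene view shows the grey case with the black cap at about (277,195). Red look-alikes stand at (228,252) and (339,239), and the tray is at (406,292). In the top view the cap is at (284,217), the reds at (336,208) and (277,272), and the tray at (404,232). Next come enlarged crops.

```bash
python3 -c "
from h import *
crop('scene0',190,160,350,280,5,'sc1'); crop('top0',240,165,360,255,6,'tp1'); crop('top0',325,165,445,270,5,'tp2')"
```

```text
(no output)
```

View pics/sc1.png

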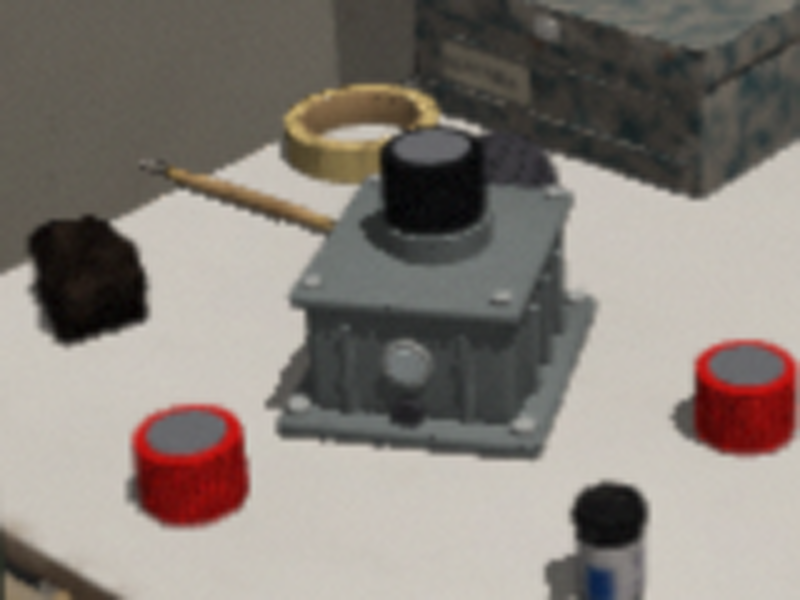

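View pics/tp1.png

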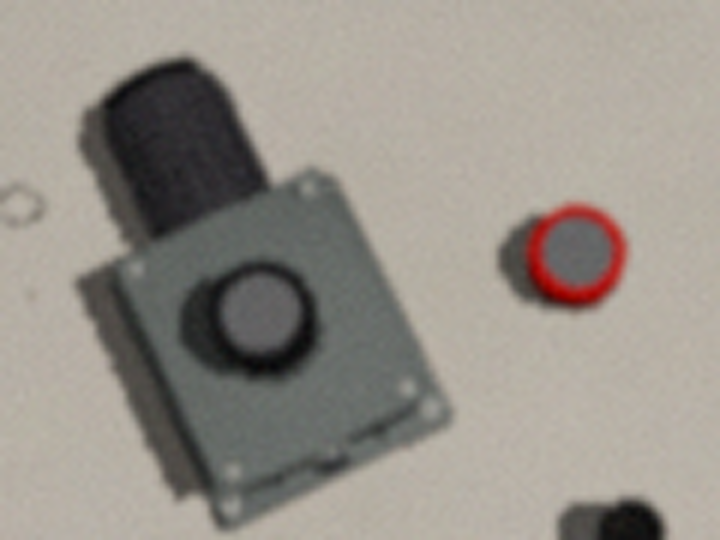

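View pics/tp2.png

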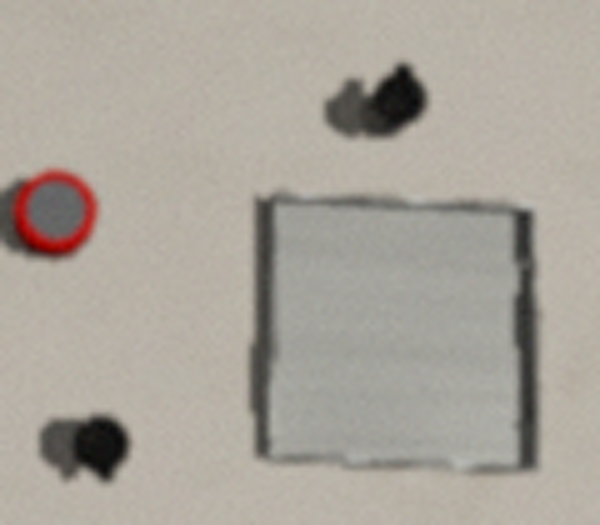

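Candidates for the cap are the black ribbed cap on the grey case boss (scene 276,189; top 283,217), the two red caps, and the smaller black canister lids. Only the first is black, ribbed and sitting on the case. The crops confirm it.

Run:
```python
from h import *
s=load('scene0');t=load('top0')
def c(X,Y,sc,x0,y0): return ((X+.5)/sc-.5+x0,(Y+.5)/sc-.5+y0)
print(tri([(t,c(262,315,6,240,165)),(s,c(434,148,5,190,160))]))
cs=[c(*q,5,325,165) for q in [(257,197),(531,208),(535,467),(262,457)]]
P=[onz(t,q,.02) for q in cs]
print(np.round(P,3),np.mean(P,0),[np.linalg.norm(P[i]-P[i-1]).round(3) for i in range(4)])
for n,uv in dict(canC=(404,184),canA=(344,254),red=(336,208),red2=(277,272)).items(): print(n,onz(t,uv,.05).round(3))
gc=[c(*q,6,240,165) for q in [(232,525),(450,415),(437,395)]]
print(np.round([onz(t,q,.01) for q in gc],3))
crop('scene0',330,220,480,335,5,'sc2')
# z of the tcp vs wrist
```

```text
(array([0.51753884, 0.18923613, 0.13096826]), [0.00033808887535722324, 0.0003380888753571881])
[[ 0.584 -0.096  0.02 ]
 [ 0.58  -0.271  0.02 ]
 [ 0.416 -0.267  0.02 ]
 [ 0.419 -0.097  0.02 ]] [ 0.49964692 -0.18310504  0.02      ] [np.float64(0.165), np.float64(0.175), np.float64(0.164), np.float64(0.17)]
canC [ 0.644 -0.181  0.05 ]
canA [0.421 0.007 0.05 ]
red [0.562 0.033 0.05 ]
red2 [0.362 0.209 0.05 ]
[[0.425 0.211 0.01 ]
 [0.485 0.098 0.01 ]
 [0.496 0.105 0.01 ]]
```

View pics/sc2.png

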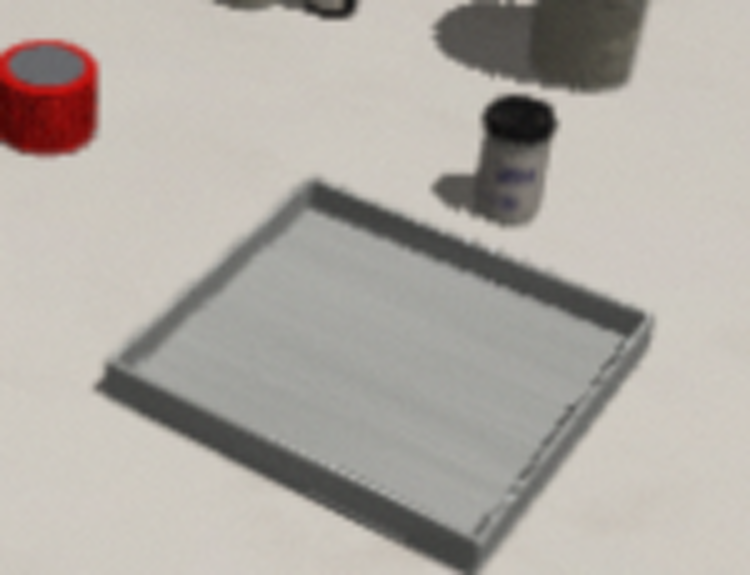

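```bash
python3 - <<'E'
from h import *
s=load('scene0');t=load('top0')
def c(X,Y,sc,x0,y0): return ((X+.5)/sc-.5+x0,(Y+.5)/sc-.5+y0)
cs=[c(*q,5,325,165) for q in [(257,197),(531,208),(535,467),(262,457)]]
ss=[c(*q,5,330,220) for q in [(315,182),(652,322),(478,545),(108,368)]]
for a,b in zip(cs,ss): print(tri([(t,a),(s,b)]))
E
python3 -m pendant '[{"dx":-19,"dy":-36},{"dx":-38,"dy":-72},{"dx":-57,"dy":-108},{"dx":-76,"dy":-144},{"dx":-95,"dy":-180},{"dx":-114,"dy":-216},{"dx":-133,"dy":-252},{"dx":-152,"dy":-288},{"dx":-171,"dy":-324},{"dx":-190,"dy":-360}]' 30
```

```text
(array([ 0.58876   , -0.10205512,  0.01018793]), [0.005040600739771926, 0.005040600739771983])
(array([ 0.5817908 , -0.27389969,  0.01333063]), [0.0005402787827322408, 0.0005402787827321593])
(array([ 0.41633824, -0.26921568,  0.01307321]), [0.00013664657249559442, 0.0001366465724954948])
(array([ 0.42002544, -0.09986001,  0.01096608]), [0.0011853131479088947, 0.0011853131479088335])schema error: expected keys dx, dy, dz, ax, ay, az, claw
```

```bash
python3 -m pendant '[{"dx":-19,"dy":-36,"dz":0,"ax":0,"ay":0,"az":0,"claw":85},{"dx":-38,"dy":-72,"dz":0,"ax":0,"ay":0,"az":0,"claw":85},{"dx":-57,"dy":-108,"dz":0,"ax":0,"ay":0,"az":0,"claw":85},{"dx":-76,"dy":-144,"dz":0,"ax":0,"ay":0,"az":0,"claw":85},{"dx":-95,"dy":-180,"dz":0,"ax":0,"ay":0,"az":0,"claw":85},{"dx":-114,"dy":-216,"dz":0,"ax":0,"ay":0,"az":0,"claw":85},{"dx":-133,"dy":-252,"dz":0,"ax":0,"ay":0,"az":0,"claw":85},{"dx":-152,"dy":-288,"dz":0,"ax":0,"ay":0,"az":0,"claw":85},{"dx":-171,"dy":-324,"dz":0,"ax":0,"ay":0,"az":0,"claw":85},{"dx":-190,"dy":-360,"dz":0,"ax":0,"ay":0,"az":0,"claw":85}]' 30; python3 -c "
from h import *
s=observe();print(s['qpos'].round(2))"
```

```text
clock: 0.98
position: [0.4568, -0.3318, 0.2313]
tool_rot: [3.141, 0.0, -1.323]
force: [0.2, -1.6, 0.2]
grip_width: 0.0852
[ 0.62  0.43 -0.13  1.76  0.07  0.96 -0.86]
```

```bash
python3 -m pendant '[{"dx":-40,"dy":-10,"dz":0,"ax":0,"ay":0,"az":0,"claw":85},{"dx":-80,"dy":-20,"dz":0,"ax":0,"ay":0,"az":0,"claw":85},{"dx":-120,"dy":-30,"dz":0,"ax":0,"ay":0,"az":0,"claw":85},{"dx":-160,"dy":-40,"dz":0,"ax":0,"ay":0,"az":0,"claw":85},{"dx":-200,"dy":-50,"dz":0,"ax":0,"ay":0,"az":0,"claw":85},{"dx":-240,"dy":-60,"dz":0,"ax":0,"ay":0,"az":0,"claw":85},{"dx":-280,"dy":-70,"dz":0,"ax":0,"ay":0,"az":0,"claw":85},{"dx":-320,"dy":-80,"dz":0,"ax":0,"ay":0,"az":0,"claw":85},{"dx":-360,"dy":-90,"dz":0,"ax":0,"ay":0,"az":0,"claw":85},{"dx":-400,"dy":-100,"dz":0,"ax":0,"ay":0,"az":0,"claw":85}]' 30;python3 -m pendant '[{"dx":-40,"dy":-10,"dz":0,"ax":0,"ay":0,"az":0,"claw":85},{"dx":-80,"dy":-25,"dz":0,"ax":0,"ay":0,"az":0,"claw":85},{"dx":-92,"dy":-28,"dz":0,"ax":0,"ay":0,"az":0,"claw":85},{"dx":-92,"dy":-28,"dz":0,"ax":0,"ay":0,"az":0,"claw":85}]'; python3 -c "
from h import *
s=observe();print(s['qpos'].round(2),s['position'],s['tool_rot'])
grab('wrist','w1')"
```

```text
clock: 1.82
position: [0.454, 0.0808, 0.2314]
tool_rot: [-3.141, -0.0, -1.323]
force: [1.1, -0.7, -0.2]
grip_width: 0.0849
clock: 2.15
position: [0.4586, 0.1791, 0.2311]
tool_rot: [-3.142, 0.002, -1.318]
force: [-0.4, 0.0, -0.8]
grip_width: 0.085
[-0.2   0.33 -0.36  1.93  0.14  0.91 -1.95] [0.45855254 0.17907155 0.23114095] [-3.14155695e+00  1.54026994e-03 -1.31780636e+00]
```

View pics/w1.png

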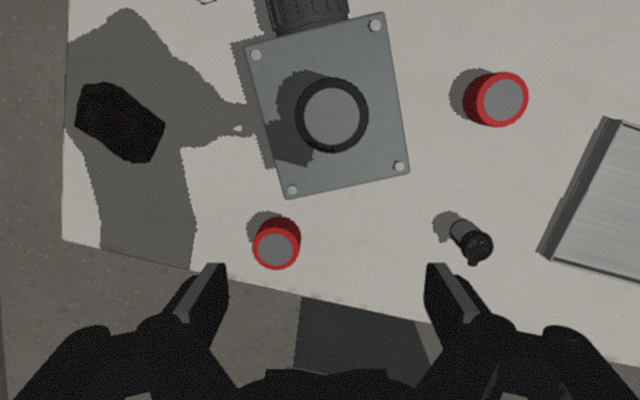

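Run:
```python
from h import *
crop('w1',280,60,390,170,5,'w1c')
w=load('w1');t=load('top0')
print(onz(w,(332,115),.132), tri([(w,(332,115)),(t,(283.25,217.1))]))
print(proj(w,[0.4586,0.1791,0.231]))
```

```text
[0.51956922 0.19075552 0.132     ] (array([0.51894829, 0.19038605, 0.12040304]), [9.4074638673021e-06, 9.407463867488703e-06])
[326.21940978 263.90411031]
```

View pics/w1c.png

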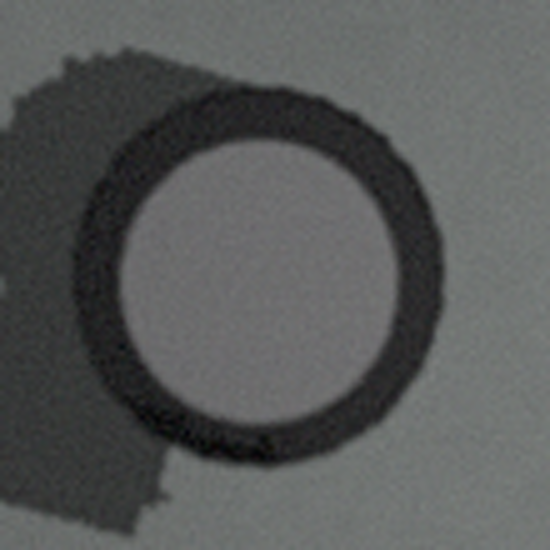

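```bash
python3 -m pendant '[{"dx":2,"dy":-31,"dz":20,"ax":0,"ay":0,"az":0,"claw":85},{"dx":4,"dy":-61.5,"dz":40,"ax":0,"ay":0,"az":0,"claw":85},{"dx":4,"dy":-61.5,"dz":60,"ax":0,"ay":0,"az":0,"claw":85},{"dx":4,"dy":-61.5,"dz":75,"ax":0,"ay":0,"az":0,"claw":85},{"dx":4,"dy":-61.5,"dz":80,"ax":0,"ay":0,"az":0,"claw":85},{"dx":4,"dy":-61.5,"dz":80,"ax":0,"ay":0,"az":0,"claw":85}]'
python3 - <<'E'
from h import *
s=observe();print(s['qpos'].round(2),s['position'],s['tool_rot'])
w=grab('wrist','w2'); crop('w2',160,140,480,300,2.5,'w2c')
print(proj(w,s['position']))
E
```

```text
clock: 2.7
position: [0.5192, 0.1849, 0.1503]
tool_rot: [3.139, -0.001, -1.324]
force: [-0.3, -0.3, 1.0]
grip_width: 0.0851
[-0.22  0.52 -0.32  1.86  0.22  0.8  -1.97] [0.51916338 0.18491242 0.15031384] [ 3.13929292e+00 -5.87212889e-04 -1.32399440e+00]
[326.24709718 264.16119274]
```

View pics/w2c.png

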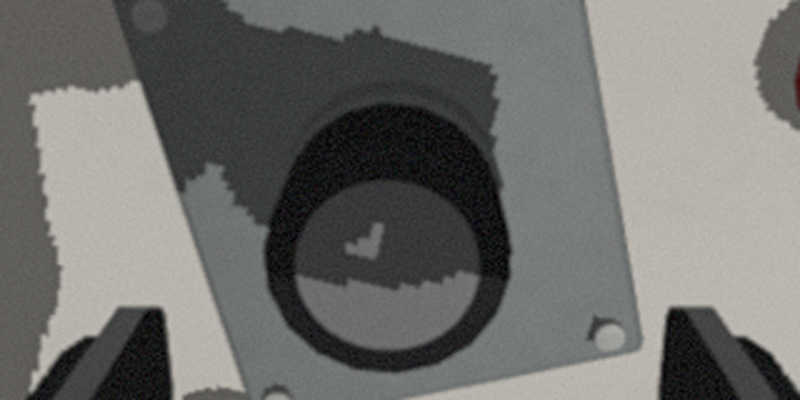

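Run:
```python
from h import *
w1=load('w1');w=load('w2');t=load('top0');s=load('scene0')
a=(160+387.5/2.5-.5,140+265.5/2.5-.5); b=(331.6,115.8);e=(276.5,189.2)
print(onz(w,a,.132),onz(w1,b,.132),tri([(w,a),(w1,b)]),tri([(w,a),(w1,b),(t,(283.25,217.1)),(s,e)]))
o=observe();print(o['position'],o['qd'].round(3))
```

```text
[0.51853994 0.19099583 0.132     ] [0.51897745 0.19088543 0.132     ] (array([0.51902538, 0.19099774, 0.13302504]), [8.150062967115397e-05, 8.150062967110484e-05]) (array([0.51822691, 0.1902285 , 0.13027802]), [0.0007788397021536727, 0.00088829883619394, 0.0010973921246002073, 0.0008325140702935249])
[0.51963398 0.18534012 0.15144348] [-0.001 -0.026 -0.006 -0.015 -0.003  0.007 -0.001]
```

```bash
python3 -m pendant '[{"dx":-5.7,"dy":-0.6,"dz":0,"ax":0,"ay":0,"az":0,"claw":85},{"dx":-5.7,"dy":-0.6,"dz":15,"ax":0,"ay":0,"az":0,"claw":85},{"dx":-5.7,"dy":-0.6,"dz":30,"ax":0,"ay":0,"az":0,"claw":85},{"dx":-5.7,"dy":-0.6,"dz":45,"ax":0,"ay":0,"az":0,"claw":85},{"dx":-5.7,"dy":-0.6,"dz":50,"ax":0,"ay":0,"az":0,"claw":85},{"dx":-5.7,"dy":-0.6,"dz":50,"ax":0,"ay":0,"az":0,"claw":85},{"dx":-5.7,"dy":-0.6,"dz":50,"ax":0,"ay":0,"az":0,"claw":85}]'
python3 - <<'E'
from h import *
w=grab('wrist','w3'); crop('w3',160,140,480,300,2.5,'w3c')
s=observe();print(s['qpos'].round(2),s['position'],s['tool_rot'],s['force'])
E
```

```text
clock: 3.33
position: [0.5193, 0.1921, 0.1023]
tool_rot: [-3.141, 0.0, -1.323]
force: [-0.5, -0.1, 0.7]
grip_width: 0.0853
[-0.25  0.6  -0.29  1.89  0.26  0.7  -2.01] [0.51939701 0.19216992 0.10247093] [-3.14019091e+00  2.30867414e-04 -1.32302114e+00] [-0.02357203 -0.71647134  1.55455368]
```

View pics/w3c.png

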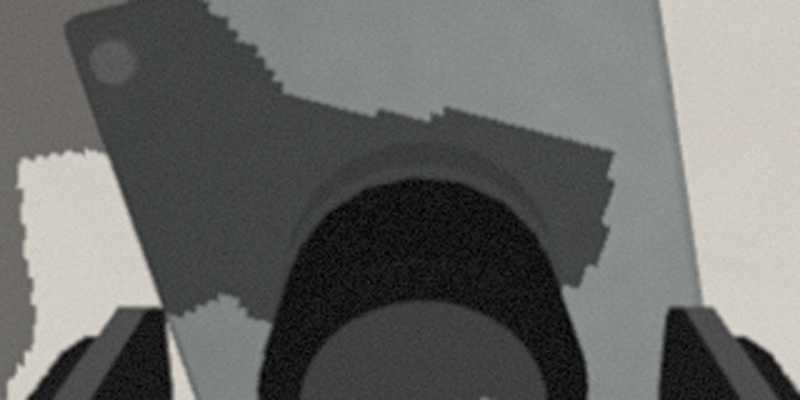

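```bash
python3 -m pendant '[{"dx":1.1,"dy":0,"dz":3.5,"ax":0,"ay":0,"az":0,"claw":85},{"dx":1.1,"dy":0,"dz":3.5,"ax":0,"ay":0,"az":0,"claw":60},{"dx":1.1,"dy":0,"dz":3.5,"ax":0,"ay":0,"az":0,"claw":60},{"dx":1.1,"dy":0,"dz":3.5,"ax":0,"ay":0,"az":0,"claw":46},{"dx":1.1,"dy":0,"dz":3.5,"ax":0,"ay":0,"az":0,"claw":46},{"dx":1.1,"dy":0,"dz":3.5,"ax":0,"ay":0,"az":0,"claw":46},{"dx":1.1,"dy":0,"dz":3.5,"ax":0,"ay":0,"az":0,"claw":46}]' 40
python3 - <<'E'
from h import *
w=grab('wrist','w4'); crop('w4',160,140,480,340,2.5,'w4c')
s=observe();print(s['qpos'].round(2),s['position'],s['tool_rot'],s['force'],s['moment'],s['grip_width'])
E
```

```text
clock: 3.97
position: [0.5193, 0.1908, 0.0983]
tool_rot: [-3.141, -0.0, -1.323]
force: [-2.1, -0.9, 8.1]
grip_width: 0.0511
[-0.25  0.6  -0.29  1.89  0.26  0.69 -2.02] [0.51932013 0.19079062 0.09834369] [-3.14113660e+00 -1.60537035e-05 -1.32328162e+00] [-2.29819851 -0.95196496  7.82626396] [-0.21459532  0.42915567 -0.08593173] 0.05153755125649741
```

View pics/w4c.png

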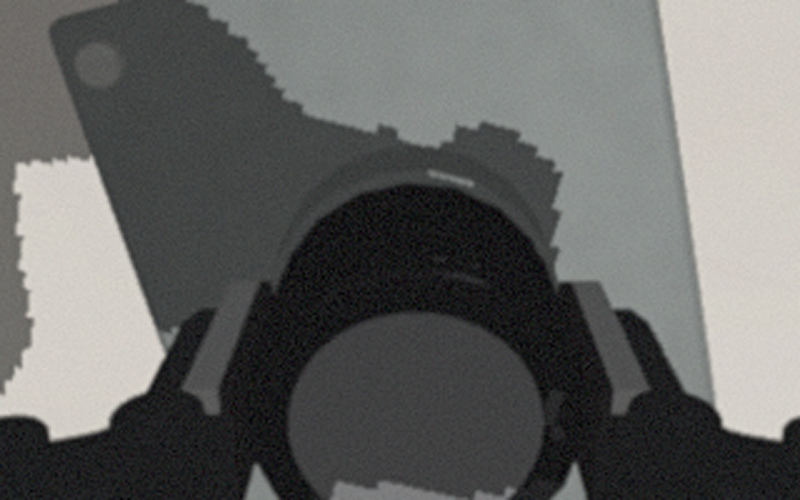

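```bash
python3 -m pendant '[{"dx":0,"dy":0,"dz":-0.3,"ax":0,"ay":0,"az":-7,"claw":46},{"dx":0,"dy":0,"dz":-0.6,"ax":0,"ay":0,"az":-14,"claw":46},{"dx":0,"dy":0,"dz":-0.9,"ax":0,"ay":0,"az":-21,"claw":46},{"dx":0,"dy":0,"dz":-1.2,"ax":0,"ay":0,"az":-28,"claw":46},{"dx":0,"dy":0,"dz":-1.6,"ax":0,"ay":0,"az":-35,"claw":46}]' 40
python3 - <<'E'
from h import *
s=observe();print(s['qpos'].round(2),s['position'],s['tool_rot'],s['force'],s['moment'],s['grip_width'])
E
```

```text
clock: 4.43
position: [0.5192, 0.1907, 0.0995]
tool_rot: [-3.142, -0.0, -0.706]
force: [0.7, -0.7, -1.7]
grip_width: 0.0511
[-0.13  0.62 -0.45  1.88  0.39  0.73 -1.52] [0.51917106 0.19073008 0.09949397] [-3.14158355e+00 -4.90174519e-05 -7.06136935e-01] [ 0.70936628 -0.70974303 -1.74401716] [-0.0211272   0.01155609 -0.02344228] 0.05109544310934881
```

```bash
python3 -m pendant '[{"dx":0,"dy":0,"dz":-0.3,"ax":0,"ay":0,"az":-7,"claw":46},{"dx":0,"dy":0,"dz":-0.6,"ax":0,"ay":0,"az":-14,"claw":46},{"dx":0,"dy":0,"dz":-0.9,"ax":0,"ay":0,"az":-21,"claw":46},{"dx":0,"dy":0,"dz":-1.2,"ax":0,"ay":0,"az":-28,"claw":46},{"dx":0,"dy":0,"dz":-1.6,"ax":0,"ay":0,"az":-35,"claw":46},{"dx":0,"dy":0,"dz":-1.9,"ax":0,"ay":0,"az":-42,"claw":46},{"dx":0,"dy":0,"dz":-2.2,"ax":0,"ay":0,"az":-49,"claw":46},{"dx":0,"dy":0,"dz":-2.5,"ax":0,"ay":0,"az":-56,"claw":46},{"dx":0,"dy":0,"dz":-2.8,"ax":0,"ay":0,"az":-63,"claw":46},{"dx":0,"dy":0,"dz":-3.1,"ax":0,"ay":0,"az":-70,"claw":46}]' 40
python3 - <<'E'
from h import *
s=observe();print(s['qpos'].round(2),s['position'],s['tool_rot'],s['force'],s['moment'],s['grip_width'])
w=grab('wrist','w5'); crop('w5',160,140,480,340,2.5,'w5c')
E
```

```text
clock: 5.27
position: [0.5192, 0.1906, 0.1026]
tool_rot: [3.141, 0.0, 0.515]
force: [-0.2, -0.4, -1.8]
grip_width: 0.0514
[ 0.07  0.69 -0.76  1.87  0.63  0.84 -0.5 ] [0.51922945 0.19061936 0.1025955 ] [3.14142344e+00 1.20615249e-06 5.15366938e-01] [-0.19493399 -0.38520281 -1.83149582] [-0.05166999 -0.00939228  0.03430698] 0.05137763607818315
```

View pics/w5c.png

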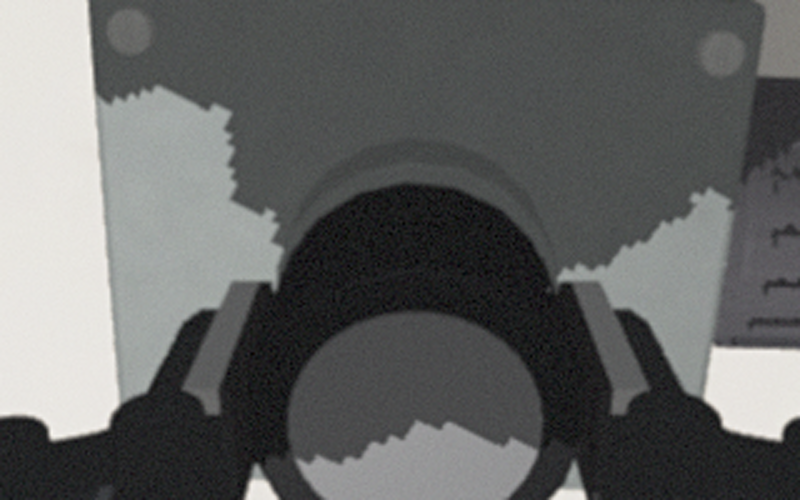

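```bash
python3 -m pendant '[{"dx":0,"dy":0,"dz":-0.3,"ax":0,"ay":0,"az":-7,"claw":46},{"dx":0,"dy":0,"dz":-0.6,"ax":0,"ay":0,"az":-14,"claw":46},{"dx":0,"dy":0,"dz":-0.9,"ax":0,"ay":0,"az":-21,"claw":46},{"dx":0,"dy":0,"dz":-1.2,"ax":0,"ay":0,"az":-28,"claw":46},{"dx":0,"dy":0,"dz":-1.6,"ax":0,"ay":0,"az":-35,"claw":46},{"dx":0,"dy":0,"dz":-1.9,"ax":0,"ay":0,"az":-42,"claw":46},{"dx":0,"dy":0,"dz":-2.2,"ax":0,"ay":0,"az":-49,"claw":46},{"dx":0,"dy":0,"dz":-2.5,"ax":0,"ay":0,"az":-56,"claw":46},{"dx":0,"dy":0,"dz":-2.8,"ax":0,"ay":0,"az":-63,"claw":46},{"dx":0,"dy":0,"dz":-3.1,"ax":0,"ay":0,"az":-70,"claw":46}]' 40
python3 - <<'E'
from h import *
s=observe();print(s['qpos'].round(2),s['position'],s['tool_rot'],s['force'],s['moment'],s['grip_width'])
E
```

```text
clock: 6.15
position: [0.5192, 0.1906, 0.1056]
tool_rot: [-3.141, 0.0, 1.734]
force: [-0.5, -0.2, -3.0]
grip_width: 0.0514
[ 0.23  0.8  -1.03  1.86  0.83  0.99  0.56] [0.51916325 0.1905542  0.10555182] [-3.14132798e+00  2.82918331e-04  1.73387148e+00] [-0.52691553 -0.23759276 -3.0115534 ] [-0.03867526 -0.02757648  0.00798562] 0.05137182117384654
```

```bash
python3 -m pendant '[{"dx":0,"dy":0,"dz":-0.3,"ax":0,"ay":0,"az":-7,"claw":46},{"dx":0,"dy":0,"dz":-0.6,"ax":0,"ay":0,"az":-14,"claw":46},{"dx":0,"dy":0,"dz":-0.9,"ax":0,"ay":0,"az":-21,"claw":46},{"dx":0,"dy":0,"dz":-1.2,"ax":0,"ay":0,"az":-28,"claw":46},{"dx":0,"dy":0,"dz":-1.6,"ax":0,"ay":0,"az":-35,"claw":46},{"dx":0,"dy":0,"dz":-1.9,"ax":0,"ay":0,"az":-42,"claw":46},{"dx":0,"dy":0,"dz":-2.2,"ax":0,"ay":0,"az":-49,"claw":46},{"dx":0,"dy":0,"dz":-2.5,"ax":0,"ay":0,"az":-56,"claw":46},{"dx":0,"dy":0,"dz":-2.8,"ax":0,"ay":0,"az":-63,"claw":46},{"dx":0,"dy":0,"dz":-3.1,"ax":0,"ay":0,"az":-70,"claw":46}]' 40
python3 - <<'E'
from h import *
s=observe();print(s['qpos'].round(2),s['position'],s['tool_rot'],s['force'],s['moment'],s['grip_width'])
w=grab('wrist','w6'); crop('w6',160,140,480,340,2.5,'w6c')
w=grab('scene','s6'); crop('s6',190,140,350,260,5,'s6c')
E
```

```text
clock: 6.98
position: [0.5191, 0.1905, 0.1085]
tool_rot: [-3.141, -0.0, 2.956]
force: [-0.2, -0.5, -1.6]
grip_width: 0.0511
[ 0.34  0.93 -1.26  1.85  0.99  1.15  1.67] [0.51910012 0.19054851 0.10853802] [-3.14099257e+00 -3.14027380e-04  2.95581065e+00] [-0.16517075 -0.52581078 -1.59901757] [-0.01608741 -0.01200397  0.02433986] 0.051110453003960554
```

View pics/w6c.png

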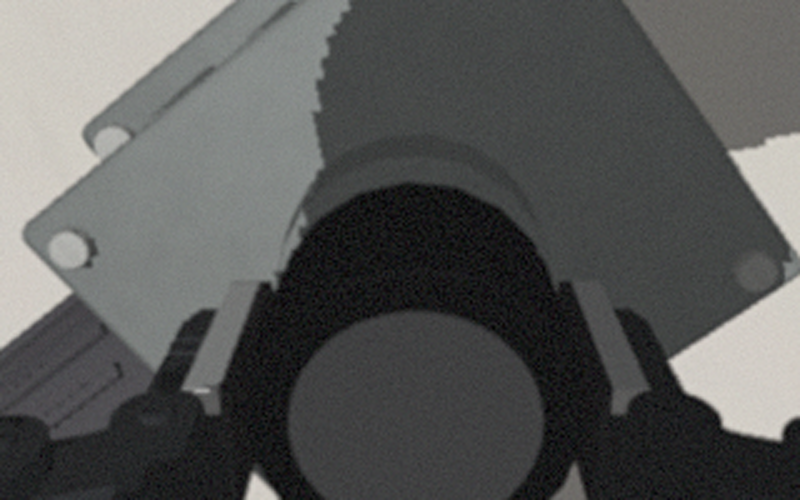

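View pics/s6c.png

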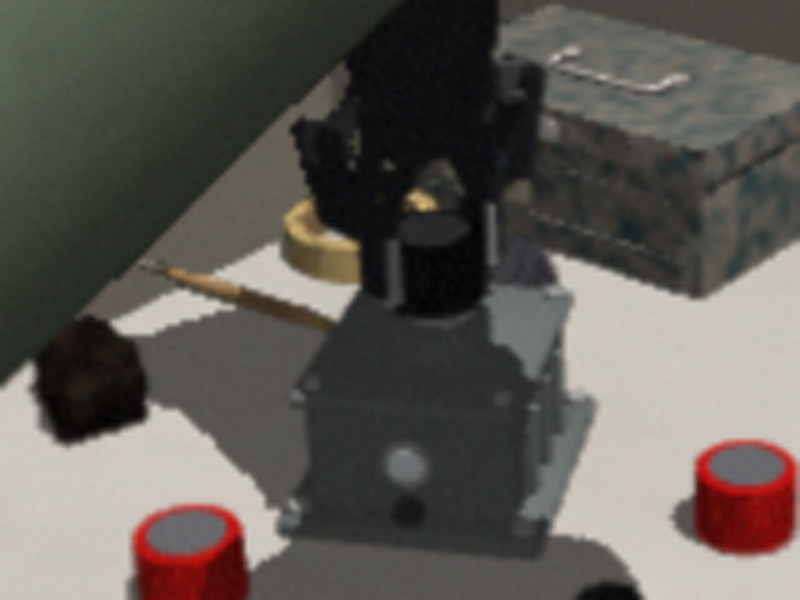

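```bash
python3 -m pendant '[{"dx":0,"dy":0,"dz":0,"ax":0,"ay":0,"az":0,"claw":85},{"dx":0,"dy":0,"dz":0,"ax":0,"ay":0,"az":0,"claw":85},{"dx":0,"dy":0,"dz":0,"ax":0,"ay":0,"az":0,"claw":85},{"dx":0,"dy":0,"dz":0,"ax":0,"ay":0,"az":0,"claw":85},{"dx":0,"dy":0,"dz":0,"ax":0,"ay":0,"az":7,"claw":85},{"dx":0,"dy":0,"dz":0,"ax":0,"ay":0,"az":14,"claw":85},{"dx":0,"dy":0,"dz":0,"ax":0,"ay":0,"az":21,"claw":85},{"dx":0,"dy":0,"dz":0,"ax":0,"ay":0,"az":28,"claw":85},{"dx":0,"dy":0,"dz":0,"ax":0,"ay":0,"az":35,"claw":85},{"dx":0,"dy":0,"dz":0,"ax":0,"ay":0,"az":42,"claw":85}]' 40;  python3 -m pendant '[{"dx":0,"dy":0,"dz":0,"ax":0,"ay":0,"az":7,"claw":85},{"dx":0,"dy":0,"dz":0,"ax":0,"ay":0,"az":14,"claw":85},{"dx":0,"dy":0,"dz":0,"ax":0,"ay":0,"az":21,"claw":85},{"dx":0,"dy":0,"dz":0,"ax":0,"ay":0,"az":28,"claw":85},{"dx":0,"dy":0,"dz":0,"ax":0,"ay":0,"az":35,"claw":85},{"dx":0,"dy":0,"dz":0,"ax":0,"ay":0,"az":42,"claw":85},{"dx":0,"dy":0,"dz":0,"ax":0,"ay":0,"az":49,"claw":85},{"dx":0,"dy":0,"dz":0,"ax":0,"ay":0,"az":56,"claw":85},{"dx":0,"dy":0,"dz":0,"ax":0,"ay":0,"az":56,"claw":85}]';python3 - <<'E'
from h import *
w=grab('wrist','w7'); crop('w7',160,140,480,340,2.5,'w7c')
s=observe();print(s['qpos'].round(2),s['position'],s['tool_rot'],s['force'],s['moment'],s['grip_width'])
E
```

```text
clock: 7.92
position: [0.5192, 0.1908, 0.1088]
tool_rot: [3.141, 0.0, 2.212]
force: [-0.3, -0.5, -0.0]
grip_width: 0.0849
clock: 8.67
position: [0.5193, 0.1909, 0.1091]
tool_rot: [3.141, -0.0, 1.235]
force: [0.1, -0.2, 0.4]
grip_width: 0.085
[ 0.18  0.75 -0.94  1.86  0.75  0.93  0.13] [0.51927914 0.19089579 0.10904819] [3.14064670e+00 1.18213633e-04 1.24358266e+00] [ 0.30111923 -0.23742564 -0.27756645] [-0.00742454 -0.0148854   0.01899222] 0.08495002934913826
```

View pics/w7c.png

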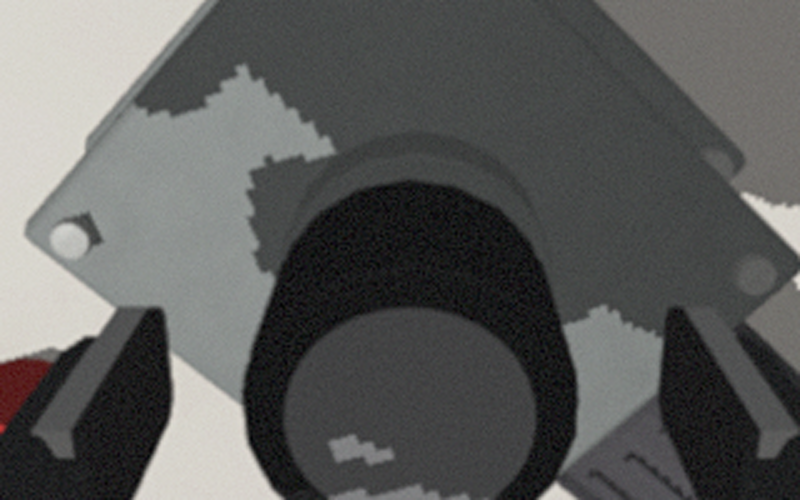

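```bash
python3 -m pendant '[{"dx":-0.7,"dy":0,"dz":0,"ax":0,"ay":0,"az":0,"claw":60},{"dx":-0.7,"dy":0,"dz":0,"ax":0,"ay":0,"az":0,"claw":60},{"dx":-0.7,"dy":0,"dz":0,"ax":0,"ay":0,"az":0,"claw":46},{"dx":-0.7,"dy":0,"dz":0,"ax":0,"ay":0,"az":0,"claw":46},{"dx":-0.7,"dy":0,"dz":0,"ax":0,"ay":0,"az":0,"claw":46},{"dx":-0.7,"dy":0,"dz":0,"ax":0,"ay":0,"az":0,"claw":46}]' 40; python3 -m pendant '[{"dx":0,"dy":0,"dz":-0.3,"ax":0,"ay":0,"az":-7,"claw":46},{"dx":0,"dy":0,"dz":-0.6,"ax":0,"ay":0,"az":-14,"claw":46},{"dx":0,"dy":0,"dz":-0.9,"ax":0,"ay":0,"az":-21,"claw":46},{"dx":0,"dy":0,"dz":-1.2,"ax":0,"ay":0,"az":-28,"claw":46},{"dx":0,"dy":0,"dz":-1.6,"ax":0,"ay":0,"az":-35,"claw":46},{"dx":0,"dy":0,"dz":-1.9,"ax":0,"ay":0,"az":-42,"claw":46}]' 40
python3 - <<'E'
from h import *
s=observe();print(s['qpos'].round(2),s['position'],s['tool_rot'],s['force'],s['moment'],s['grip_width'])
E
```

```text
clock: 9.22
position: [0.519, 0.19, 0.1087]
tool_rot: [-3.142, 0.0, 1.243]
force: [-0.9, -1.8, 4.2]
grip_width: 0.051
clock: 9.72
position: [0.5192, 0.1903, 0.1107]
tool_rot: [3.141, -0.0, 1.982]
force: [0.4, 0.2, 1.6]
grip_width: 0.0515
[ 0.27  0.82 -1.09  1.86  0.87  1.03  0.78] [0.5192044  0.19028557 0.11072035] [ 3.14091422e+00 -3.99336971e-04  1.98182964e+00] [0.40950004 0.22773995 1.58566459] [ 0.10964206 -0.11556979  0.01673018] 0.05153959475143008
```

```bash
python3 -m pendant '[{"dx":0,"dy":0,"dz":-0.3,"ax":0,"ay":0,"az":-7,"claw":46},{"dx":0,"dy":0,"dz":-0.6,"ax":0,"ay":0,"az":-14,"claw":46},{"dx":0,"dy":0,"dz":-0.9,"ax":0,"ay":0,"az":-21,"claw":46},{"dx":0,"dy":0,"dz":-1.2,"ax":0,"ay":0,"az":-28,"claw":46},{"dx":0,"dy":0,"dz":-1.6,"ax":0,"ay":0,"az":-35,"claw":46},{"dx":0,"dy":0,"dz":-1.9,"ax":0,"ay":0,"az":-42,"claw":46},{"dx":0,"dy":0,"dz":-2.2,"ax":0,"ay":0,"az":-49,"claw":46},{"dx":0,"dy":0,"dz":-2.5,"ax":0,"ay":0,"az":-56,"claw":46}]' 40
python3 - <<'E'
from h import *
s=observe();print(s['qpos'].round(2),s['position'],s['tool_rot'],s['force'],s['moment'],s['grip_width'])
E
python3 -m pendant '[{"dx":0,"dy":0,"dz":-1,"ax":0,"ay":0,"az":0,"claw":46},{"dx":0,"dy":0,"dz":-2,"ax":0,"ay":0,"az":0,"claw":46},{"dx":0,"dy":0,"dz":-2,"ax":0,"ay":0,"az":0,"claw":46}]'
```

```text
clock: 10.38
position: [0.5191, 0.1901, 0.1132]
tool_rot: [3.141, 0.0, 2.959]
force: [0.6, -2.1, 2.5]
grip_width: 0.0514
[ 0.34  0.93 -1.27  1.85  0.99  1.16  1.67] [0.5190654  0.19014486 0.1131571 ] [3.14127208e+00 9.08916873e-05 2.95918055e+00] [ 0.58990129 -2.09956991  2.48708668] [-0.33897203 -0.01515973 -0.03779613] 0.051370252839359976
clock: 10.63
position: [0.5189, 0.1901, 0.1151]
tool_rot: [3.141, -0.0, 2.949]
force: [-0.4, -0.4, -1.0]
grip_width: 0.0511
```

```bash
python3 -m pendant '[{"dx":0,"dy":0,"dz":-1,"ax":0,"ay":0,"az":0,"claw":46},{"dx":0,"dy":0,"dz":-2,"ax":0,"ay":0,"az":0,"claw":46},{"dx":0,"dy":0,"dz":-3,"ax":0,"ay":0,"az":0,"claw":46},{"dx":0,"dy":0,"dz":-4,"ax":0,"ay":0,"az":0,"claw":46}]';python3 - <<'E'
from h import *
w=grab('wrist','w8'); crop('w8',160,140,480,340,2.5,'w8c')
w=grab('scene','s8'); crop('s8',190,140,350,260,5,'s8c')
E
```

```text
clock: 10.97
position: [0.519, 0.1901, 0.1193]
tool_rot: [-3.142, 0.0, 2.952]
force: [-0.3, -0.2, -1.1]
grip_width: 0.0509
```

View pics/w8c.png

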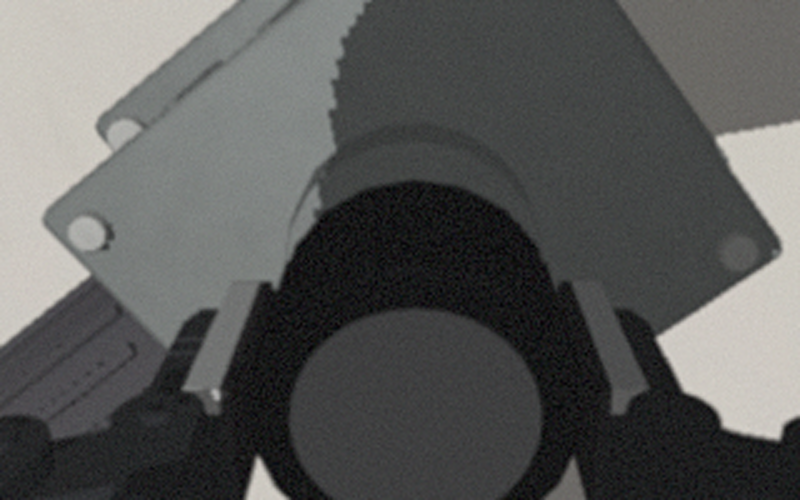

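View pics/s8c.png

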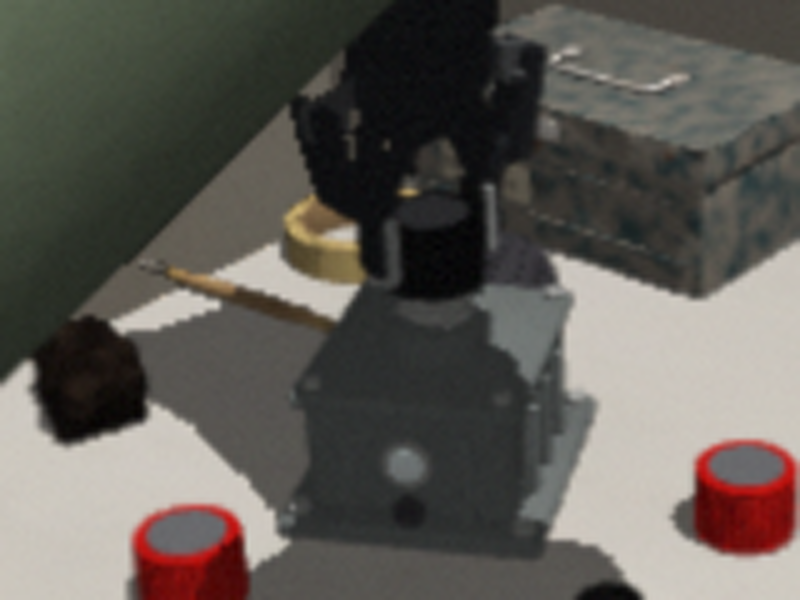

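```bash
python3 -m pendant '[{"dx":0,"dy":0,"dz":-3,"ax":0,"ay":0,"az":0,"claw":46},{"dx":0,"dy":0,"dz":-7,"ax":0,"ay":0,"az":0,"claw":46},{"dx":0,"dy":0,"dz":-12,"ax":0,"ay":0,"az":0,"claw":46},{"dx":0,"dy":0,"dz":-20,"ax":0,"ay":0,"az":0,"claw":46},{"dx":0,"dy":0,"dz":-35,"ax":0,"ay":0,"az":0,"claw":46},{"dx":0,"dy":0,"dz":-50,"ax":0,"ay":0,"az":0,"claw":46},{"dx":0,"dy":0,"dz":-65,"ax":0,"ay":0,"az":0,"claw":46},{"dx":0,"dy":0,"dz":-75,"ax":0,"ay":0,"az":0,"claw":46},{"dx":0,"dy":0,"dz":-80,"ax":0,"ay":0,"az":0,"claw":46},{"dx":0,"dy":0,"dz":-80,"ax":0,"ay":0,"az":0,"claw":46}]';python3 - <<'E'
from h import *
w=grab('wrist','w9')
s=observe();print(s['qpos'].round(2),s['position'],s['tool_rot'],s['force'])
p=s['position'];y=s['tool_rot'][2];d=np.array([.5,-.184])-p[:2]
print(d@[np.cos(y),np.sin(y)],d@[np.sin(y),-np.cos(y)])
E
```

```text
clock: 11.9
position: [0.5193, 0.1902, 0.2004]
tool_rot: [3.141, 0.001, 2.953]
force: [-0.2, 0.4, -1.7]
grip_width: 0.0517
[ 0.39  0.83 -1.37  1.78  0.86  1.28  1.75] [0.51911772 0.18996837 0.19944788] [-3.14155804e+00  7.03321765e-04  2.95268042e+00] [-0.44025144  0.2277096  -2.13667931]
-0.05145014635623185 -0.3709052621446385
```

View pics/w9.png

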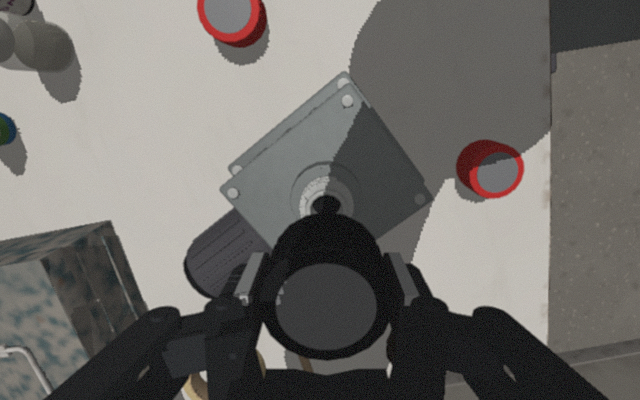

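```bash
python3 -m pendant '[{"dx":-3,"dy":-20,"dz":0,"ax":0,"ay":0,"az":7,"claw":46},{"dx":-7,"dy":-50,"dz":0,"ax":0,"ay":0,"az":14,"claw":46},{"dx":-12,"dy":-85,"dz":0,"ax":0,"ay":0,"az":21,"claw":46},{"dx":-17,"dy":-120,"dz":0,"ax":0,"ay":0,"az":28,"claw":46},{"dx":-22,"dy":-155,"dz":0,"ax":0,"ay":0,"az":35,"claw":46},{"dx":-27,"dy":-190,"dz":0,"ax":0,"ay":0,"az":42,"claw":46},{"dx":-32,"dy":-225,"dz":0,"ax":0,"ay":0,"az":49,"claw":46},{"dx":-36,"dy":-260,"dz":0,"ax":0,"ay":0,"az":56,"claw":46},{"dx":-41,"dy":-295,"dz":0,"ax":0,"ay":0,"az":63,"claw":46},{"dx":-45,"dy":-325,"dz":0,"ax":0,"ay":0,"az":70,"claw":46}]';python3 - <<'E'
from h import *
s=observe();print(s['qpos'].round(2),s['position'],s['tool_rot'],s['force'])
p=s['position'];y=s['tool_rot'][2];d=np.array([.5,-.184])-p[:2]
print(d@[np.cos(y),np.sin(y)],d@[np.sin(y),-np.cos(y)])
E
```

```text
clock: 12.78
position: [0.5013, -0.1403, 0.1984]
tool_rot: [-3.14, -0.0, 1.724]
force: [0.7, 0.1, -1.4]
grip_width: 0.0513
[ 0.98  0.67 -1.19  1.87  0.7   1.11  1.24] [ 0.50134496 -0.14033687  0.19835779] [-3.14045127e+00 -5.90661706e-05  1.72386942e+00] [ 0.7321573   0.09381871 -1.36966045]
-0.042947512097440084 -0.007986817588366599
```

```bash
python3 -m pendant '[{"dx":-25,"dy":-4,"dz":0,"ax":0,"ay":0,"az":7,"claw":46},{"dx":-43,"dy":-8,"dz":10,"ax":0,"ay":0,"az":14,"claw":46},{"dx":-43,"dy":-8,"dz":25,"ax":0,"ay":0,"az":21,"claw":46},{"dx":-43,"dy":-8,"dz":45,"ax":0,"ay":0,"az":28,"claw":46},{"dx":-43,"dy":-8,"dz":65,"ax":0,"ay":0,"az":35,"claw":46},{"dx":-43,"dy":-8,"dz":85,"ax":0,"ay":0,"az":42,"claw":46},{"dx":-43,"dy":-8,"dz":105,"ax":0,"ay":0,"az":49,"claw":46},{"dx":-43,"dy":-8,"dz":120,"ax":0,"ay":0,"az":56,"claw":46},{"dx":-43,"dy":-8,"dz":130,"ax":0,"ay":0,"az":63,"claw":46},{"dx":-43,"dy":-8,"dz":135,"ax":0,"ay":0,"az":70,"claw":46}]';python3 - <<'E'
from h import *
s=observe();print(s['qpos'].round(2),s['position'],s['tool_rot'],s['force'])
grab('wrist','w10'); w=grab('scene','s10'); crop('s10',330,180,490,300,5,'s10c')
E
```

```text
clock: 13.62
position: [0.5001, -0.181, 0.0621]
tool_rot: [-3.14, 0.002, 0.504]
force: [-0.5, 0.4, -1.7]
grip_width: 0.051
[ 0.77  0.74 -0.74  1.94  0.72  0.76  0.1 ] [ 0.50011457 -0.18103974  0.06205879] [-3.13951632e+00  1.76366885e-03  5.03777497e-01] [-0.45148571  0.36323559 -1.675385  ]
```

View pics/w10.png

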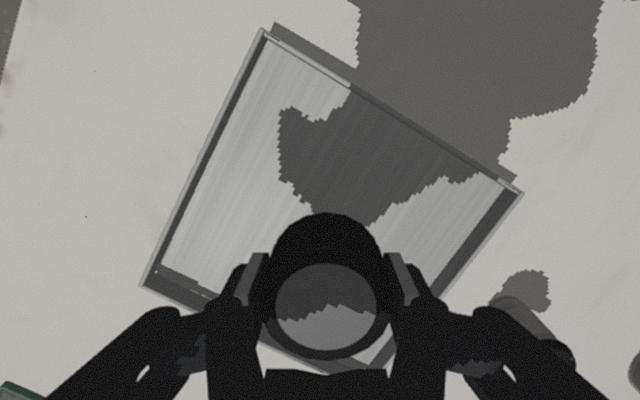

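View pics/s10.png

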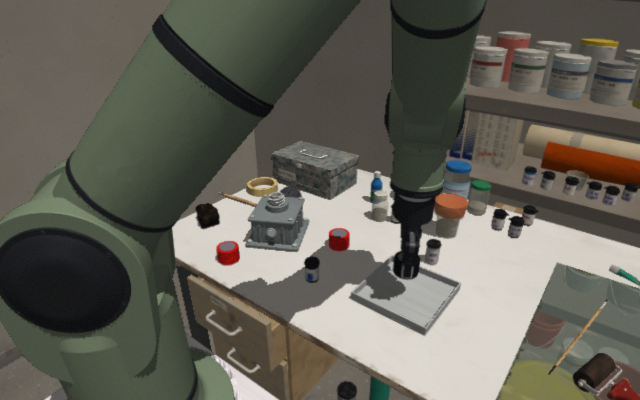

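```bash
python3 -m pendant '[{"dx":0,"dy":0,"dz":10,"ax":0,"ay":0,"az":0,"claw":46},{"dx":0,"dy":0,"dz":22,"ax":0,"ay":0,"az":0,"claw":46},{"dx":0,"dy":0,"dz":34,"ax":0,"ay":0,"az":0,"claw":46},{"dx":0,"dy":0,"dz":43,"ax":0,"ay":0,"az":0,"claw":46},{"dx":0,"dy":0,"dz":48,"ax":0,"ay":0,"az":0,"claw":46},{"dx":0,"dy":0,"dz":50,"ax":0,"ay":0,"az":0,"claw":46},{"dx":0,"dy":0,"dz":50,"ax":0,"ay":0,"az":0,"claw":46}]';python3 -m pendant '[{"dx":0,"dy":0,"dz":1,"ax":0,"ay":0,"az":0,"claw":46},{"dx":0,"dy":0,"dz":2,"ax":0,"ay":0,"az":0,"claw":46},{"dx":0,"dy":0,"dz":3,"ax":0,"ay":0,"az":0,"claw":46},{"dx":0,"dy":0,"dz":3,"ax":0,"ay":0,"az":0,"claw":46}]'
```

```text
clock: 14.3
position: [0.501, -0.1811, 0.0136]
tool_rot: [-3.141, 0.0, 0.51]
force: [0.0, -0.0, -1.4]
grip_width: 0.0513
clock: 14.63
position: [0.5013, -0.1814, 0.0112]
tool_rot: [3.141, -0.0, 0.509]
force: [0.2, -0.7, -1.4]
grip_width: 0.0516
```

```bash
python3 -m pendant '[{"dx":0,"dy":0,"dz":1,"ax":0,"ay":0,"az":0,"claw":46},{"dx":0,"dy":0,"dz":2,"ax":0,"ay":0,"az":0,"claw":46},{"dx":0,"dy":0,"dz":3,"ax":0,"ay":0,"az":0,"claw":46},{"dx":0,"dy":0,"dz":3,"ax":0,"ay":0,"az":0,"claw":46}]';python3 -m pendant '[{"dx":0,"dy":0,"dz":0.6,"ax":0,"ay":0,"az":0,"claw":46},{"dx":0,"dy":0,"dz":1,"ax":0,"ay":0,"az":0,"claw":46},{"dx":0,"dy":0,"dz":1,"ax":0,"ay":0,"az":0,"claw":46}]'
```

```text
clock: 14.97
position: [0.5012, -0.1813, 0.0081]
tool_rot: [-3.142, 0.0, 0.51]
force: [-0.5, -1.0, 0.1]
grip_width: 0.051
clock: 15.22
position: [0.5012, -0.1812, 0.0078]
tool_rot: [3.141, 0.0, 0.51]
force: [-5.2, 2.5, 19.1]
grip_width: 0.0512
```

```bash
python3 -m pendant '[{"dx":0,"dy":0,"dz":-0.8,"ax":0,"ay":0,"az":0,"claw":46},{"dx":0,"dy":0,"dz":-0.8,"ax":0,"ay":0,"az":0,"claw":60},{"dx":0,"dy":0,"dz":-0.8,"ax":0,"ay":0,"az":0,"claw":85},{"dx":0,"dy":0,"dz":-0.8,"ax":0,"ay":0,"az":0,"claw":85},{"dx":0,"dy":0,"dz":-0.8,"ax":0,"ay":0,"az":0,"claw":85},{"dx":0,"dy":0,"dz":-0.8,"ax":0,"ay":0,"az":0,"claw":85}]';python3 -m pendant '[{"dx":0,"dy":0,"dz":-10,"ax":0,"ay":0,"az":0,"claw":85},{"dx":0,"dy":0,"dz":-25,"ax":0,"ay":0,"az":0,"claw":85},{"dx":0,"dy":0,"dz":-50,"ax":0,"ay":0,"az":0,"claw":85},{"dx":0,"dy":0,"dz":-80,"ax":0,"ay":0,"az":0,"claw":85},{"dx":0,"dy":0,"dz":-115,"ax":0,"ay":0,"az":0,"claw":85},{"dx":0,"dy":0,"dz":-150,"ax":0,"ay":0,"az":0,"claw":85},{"dx":0,"dy":0,"dz":-170,"ax":0,"ay":0,"az":0,"claw":85},{"dx":0,"dy":0,"dz":-170,"ax":0,"ay":0,"az":0,"claw":85},{"dx":0,"dy":0,"dz":-170,"ax":0,"ay":0,"az":0,"claw":85}]';python3 - <<'E'
from h import *
grab('wrist','w11'); w=grab('scene','s11'); crop('s11',330,200,490,320,5,'s11c')
E
```

```text
clock: 15.72
position: [0.5012, -0.1813, 0.0078]
tool_rot: [-3.141, -0.0, 0.51]
force: [-0.3, 0.3, 0.3]
grip_width: 0.0848
clock: 16.47
position: [0.5014, -0.1816, 0.1793]
tool_rot: [3.14, -0.001, 0.509]
force: [-0.4, -0.2, -0.5]
grip_width: 0.0853
```

View pics/w11.png

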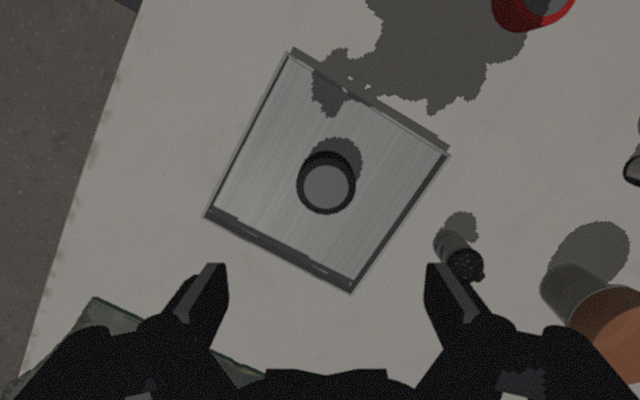

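View pics/s11c.png

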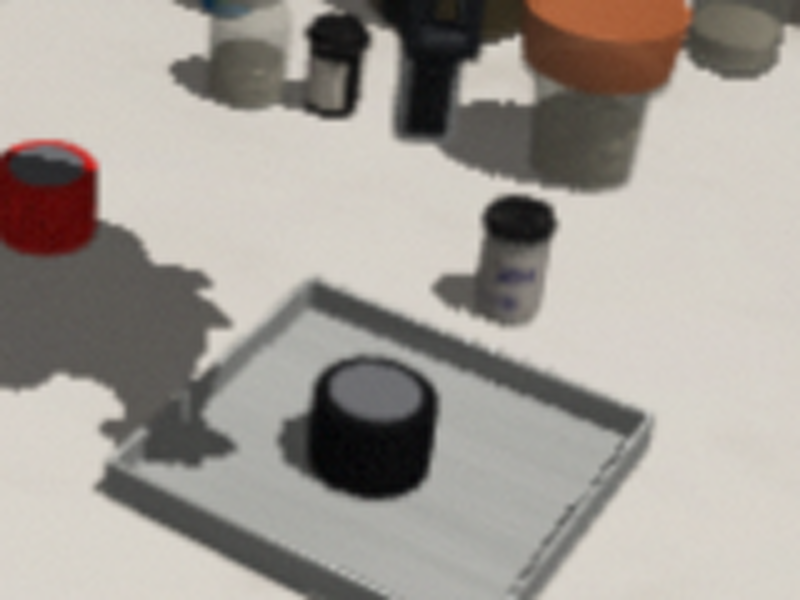

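View pics/s11.png

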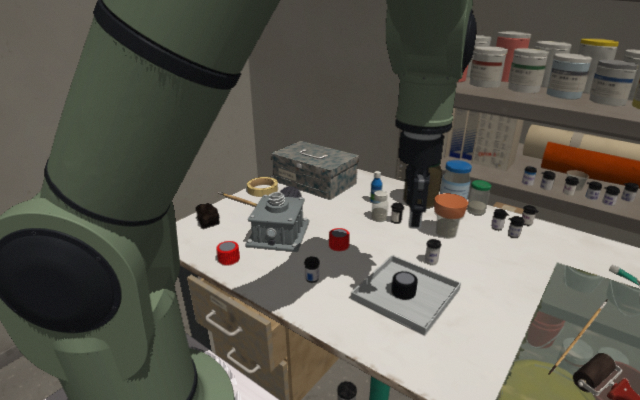

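The cap stands upright near the middle of the tray (wrist 327,187; scene 404,285) with the hand clear and high above it. The bystanders are where they were at the start.

Run:
```python
from h import *
w=load('w11');s=load('s11')
print(tri([(w,(327,188)),(s,(330+375/5,200+390/5))]), onz(w,(327,188),.04))
from workcell import job_done
print(observe()['clock'],job_done())
```

```text
(array([ 0.50204203, -0.18177664,  0.03774427]), [0.000738877922878404, 0.0007388779228784327]) [ 0.50216029 -0.18186538  0.04      ]
the job is handed in; nothing more can be done
16.5667 None
```

The cap is off the filler neck and standing upright, open side down, near the middle of the tray. I handed the job in at 16.6 s of the 72 s allowed; no verdict was reported.

- **Unscrewing:** I turned the cap anticlockwise about 6.0 rad in two grasps, raising the hand with the thread. The wrist force stayed under about 9 N until the cap was free. A gentle pull then met no resistance, and I lifted it clear.
- **Setting down:** I lowered it into the tray until the wrist force rose to about 19 N, then opened the gripper and raised the hand clear.
- **Last checks:** Two views put the cap's top centre at (0.502, -0.182, 0.038) m, about 3 mm from my estimate of the tray's centre. The height should be 0.040 m, so it agrees within the 2 mm calibration. By eye, the canister behind the tray, the red caps and the other bystanders are where they started.
- **Disagreements:**
  - The fixed cameras and the wrist camera differed by about 2 mm on where the cap was. I used the wrist camera.
  - The tray rim measured 10–13 mm high instead of 20 mm, with one corner 5 mm off, so I found the floor by touch.

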